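# Move the spoon cup to the other dovetail shoe

### The arm

A 6-joint arm with a two-finger parallel gripper is mounted at the origin on the work surface. World frame = base frame: x ahead of the robot, y to its left, z up, the work surface at z = 0. Lengths are in mm, angles in rad, forces in N, time in s.
With the tool pointing down it reaches from about 350 to 975 mm from the base axis. Payload 7.1 kg.
Tool frame: the origin (TCP) lies at the very end of the fingers, on their centre line; the grasp point (between the pads) lies 19 mm behind it; z points along the fingers, y is the direction in which the jaws open and shut (so a half turn about z gives the same grasp; the last joint's range is limited). The gripper opens to 88 mm and grips with 3 to 60 N. Pads are 20 mm wide; open, the fingers measure 115 mm over their backs; the gripper's body (75 mm by 178 mm) begins 61 mm behind the grasp point.
Start: joints at [1.172, 0.423, 1.63, -0, 1.089, -0.019], TCP at [231.677, 580.457, 222.675] pointing down, gripper open.
Joint ranges: [-3, 3], [-0.9, 2.11], [0.09, 2.58], [-1.31, 4.45], [0.11, 2.69], [-2.54, 2.54]. Speed limits (rad/s): [2.39, 2.39, 3.01, 3.14, 3.14, 3.14].

### API

Orientations are given as a rotation vector (axis times angle).
In Python, from workcell import * gives the robot as it stands.
- The arm moves only by the tool play_rows, never from a script. Its argument "plan" is text: rows parted by semicolons, each of 7 numbers parted by spaces: the finger opening in cm, from 0 to 8.78, then the shift along the tool's x, y, z in cm, then the turn, a rotation vector about the tool's x, y, z in degrees. A call has 1 to 20 rows; each row shifts and turns the commanded pose from where the row before left it, along the tool's axes as they then stand; what a row does not reach is not made up. A row lasts 1/8 s, in which the tool goes at most 62.5 mm and 10.7 degrees, less where a joint would pass 70% of its speed; a pose out of reach is approached as far as the arm can. A call is refused whole if a number of a shift passes 6.25 or a number of a turn 10.7, either way. A call with a gripper value outside its range is refused whole. The fingers move at their own pace and stop on an object; the grip force is fixed at half the most. Time passes only in rows, so rows that do not move let the fingers close. It gives the time, the measured TCP pose, the force and the opening at its end, in the units of the state.
- get_obs(): the state, without advancing time (a new reading comes with each control period).
- get_image(name): name is "scene" or "top" or "wrist"; returns a dict with "pixels" (480x640x3 uint8, red, green, blue), "range_z" (480x640 float32, mm along the optical axis (not along the pixel's ray), 0 where there is no reading), "fx", "fy", "cx", "cy" (pixels), "eye" and "attitude" of the camera in the world. Camera axes: x right, y down, z forward; pixel columns grow to the right and rows downward; lengths in mm; the calibration is good to about 2 mm. A picture is of the moment at which its call begins.
- close_job(): hands the job in, once; it reports no verdict.
The state is a dict: "t": time; "qpos": joint angles; "qvel": joint speeds; "joint_torque": joint torques, N m; "ee_pos": TCP position; "orientation": TCP orientation; "ft_force": force on the tool from outside, world axes, zero at the start; "moment": the same for the moment, N m; "width": finger opening in mm.
Only numpy, scipy, OpenCV 4.12 (cv2) and the standard library are available. Lean on these libraries where they do the work, as an engineer would, in place of code of your own. Each camera call takes 0.05 s, during which the arm holds its last target. There are 200 camera calls.

### The job

The steel spoon cup is locked in one of the two dovetail shoes on the teak board. Press that shoe's catch paddle so the cup springs loose, draw the cup out, and slide it gently into the other, empty shoe until it is fully home and the sprung catch has clicked up behind it; then let go. Push by feel, never hard, and leave the dishes and other kitchen things where they are.

Things in the scene. Friction and masses are not known exactly. Their poses are not given: they have to be found in the camera images.
- spoon_cup: Open steel spoon cup on a dovetail foot, 180 g. Origin: middle of the foot's underside; +x its nose (goes in first; slid in, its axes match the shoe's), z up. Foot 60 long (x -30 to 30), 10 thick, 44 wide below, 32 on top; nose tapers 5 a side over the last 13. On a 28 wide neck stands the box-shaped cup, 50 (x) by 40 (y), flat walls 3 thick, z 15 to 65.
- cup_top (a point): Middle of the cup's open top, 65 above its origin. Locked, the cup's origin is at x=4, y=0, z=8 of the full shoe. When the catch is pressed a plunger springs it out to about x=-7; there it stays, still in the rails, until drawn out along -x. From x=-65 on it is clear of the rails and may be lifted. Play in the rails: 1.2 a side, 2 up.
- shoe_full: Black steel dovetail shoe, screwed down, 184 long (x -125 to +59), 64 wide. +x is the slide-in direction, +y its left, z up; origin mid underside. Channel floor at z=8. Undercut rails x -28 to 54, up to z=20, gap 46.4 at the floor, 34.4 on top. Before them (x -125 to -28) a flat open landing, also z=8, with a light spring tongue in it. This one holds the cup at the start.
- shoe_empty: Black steel dovetail shoe, screwed down, 184 long (x -125 to +59), 64 wide. +x is the slide-in direction, +y its left, z up; origin mid underside. Channel floor at z=8. Undercut rails x -28 to 54, up to z=20, gap 46.4 at the floor, 34.4 on top. Before them (x -125 to -28) a flat open landing, also z=8, with a light spring tongue in it. This one is empty.
- mouth_empty (a point): Middle of the empty shoe's rail mouth, at its x=-28, z=8. Its end stop, plunger and catch sit on an adjustable carriage: the cup's origin meets the rigid end stop anywhere from x=-12 to x=24 of the shoe (found only by feel) and locks 2 before it. On the way: drag 1 to 4 N, then the plunger over the last 12 (3 rising to 6 N). 12 to 15 N is ample; over 38 N summed over its contacts is forcing.
- paddle_full (a point): Top middle of the full shoe's black catch paddle (24 x by 26 y, 6 thick), beside the shoe at its x=-52, y=63, z=13 when up. Pressed straight down it travels 4 to a rigid stop, taking about 2 to 4 N; the cup is free after about 3.3. It springs back up.
- catch_full (a joint): angle of the full shoe's catch, rad: 0 up, 0.085 fully pressed; the cup is free above about 0.07
- catch_empty (a joint): angle of the empty shoe's catch, rad: 0 up (before, and again once the cup has locked), about 0.07 while the cup's foot lies over it, 0.085 fully pressed
- brown_bowl: glazed brown bowl, 110 across, in the rack; leave alone. Origin: its underside
- pink_cup: pink plastic cup, 68 across, 85 tall, in the rack; leave alone. Origin: its underside
- mug: white mug, 80 across, 90 tall; leave alone. Origin: its underside
- sauce_bottle: sauce bottle, 54 across, 170 tall; leave alone. Origin: its underside
- jar: glass jar, 64 across, 85 tall; leave alone. Origin: its underside
- spoon: spoon, 160 long, lying between the shoes; leave alone. Origin: its underside
- rice_bowl: blue rice bowl, 110 across, 55 tall; leave alone. Origin: its underside

How it is judged:
By the outcome, as a careful person would: the job done as asked, in the order asked, and still so for the second after the job is handed in, with the robot touching nothing.
It also fails if it takes over 64 s, if anything falls off the work surface, if the arm or the gripper's body presses on something with over 40 N, if the wrist force passes 120 N, or if a joint passes its speed limit or range.

## Working session

There is one attempt and no reset: what is moved stays moved. The work goes in short steps, Python scripts to look and compute and a tool call to move; the robot and the scene stay as the last step left them, time stands still between calls to the robot, and variables do not carry over. Pictures are saved under pics/ and viewed, about 8 in all and at most 12, crops included, and the job is handed in when it is done.

Besides the shell and the picture viewer there is one more tool, called after "Emit:" by a JSON object that holds its "method" and its "body", one argument or row to a line. play_rows: Moves the arm, as the interface text tells. Its arguments: {"type":"object","properties":{"plan":{"type":"string"}},"required":["plan"]}

```bash
mkdir -p pics; ls
cat > h.py <<'E'
from workcell import *
import numpy as np, cv2
from scipy.spatial.transform import Rotation as R
def pts(im):
    z=im["range_z"]; v,u=np.mgrid[0:480,0:640]
    c=np.stack([(u-im["cx"])/im["fx"]*z,(v-im["cy"])/im["fy"]*z,z],-1)
    A=att(im); P=c@A.T+np.array(im["eye"]); P[z==0]=np.nan
    return P
def att(im):
    a=np.array(im["attitude"],float)
    return a if a.shape==(3,3) else R.from_rotvec(a).as_matrix()
def save(im,n): cv2.imwrite("pics/"+n,im["pixels"][:,:,::-1])
E
python3 - <<'E'
from h import *
print(get_obs())
for n in ["top","scene"]:
    im=get_image(n); print(n,im["eye"],im["attitude"],im["fx"],im["cx"],im["cy"])
    save(im,n+"0.png"); np.save(n+"0.npy",pts(im).astype(np.float32))
E
```

```text
pics
{'t': 0.0, 'qpos': array([ 1.17199731e+00,  4.23846288e-01,  1.63068398e+00,  3.00367006e-05,
        1.08860475e+00, -1.89991891e-02]), 'qvel': array([-2.22554373e-05,  2.67708844e-04, -5.52200372e-04,  2.89412460e-04,
       -1.39048912e-03, -1.33135524e-03]), 'joint_torque': array([-2.60797897e-04, -5.44620645e+01, -2.73670363e+01,  6.44247676e-02,
        2.26279499e-02, -1.37142110e-04]), 'ee_pos': array([231.46046183, 579.96047204, 221.90066786]), 'orientation': array([-5.92964994e-01, -3.08477199e+00,  2.36113825e-03]), 'ft_force': array([-1.09290853,  0.02127398,  0.00508659]), 'moment': array([-0.02070413,  0.02997586,  0.00942575]), 'width': 87.871023589259}
top [ 412.05749392   78.64058215 1195.02001726] [-2.13119685  2.16853815 -0.18314292] 553.4663565238416 322.1524100663403 242.18827554063418
scene [1638.12957899  -78.28228906 1026.80189392] [-1.85547245 -1.53669135  0.71645656] 608.8827403178764 331.42716397403285 234.1625202512036
```

View pics/top0.png

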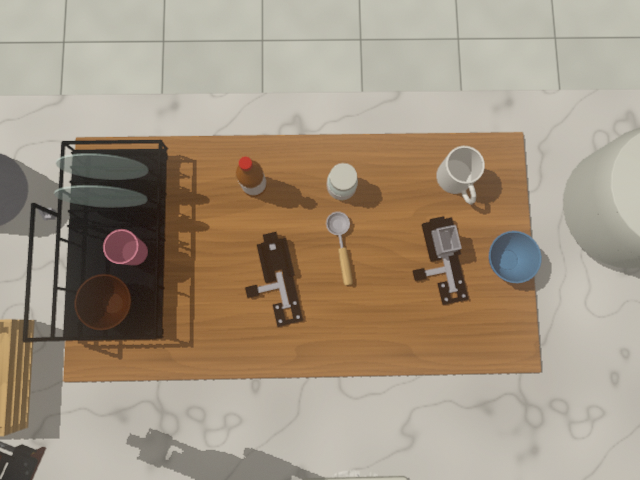

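View pics/scene0.png

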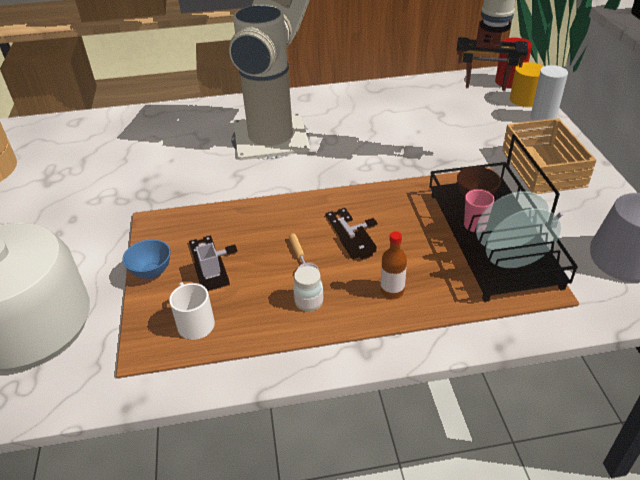

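The top view shows the full shoe at about (447,262), its paddle at (419,274) and the cup at (446,240). The empty shoe is at (280,280), its paddle at (252,291). Both slide-in directions point up in the image, world +x.

Run:
```python
from h import *
img=cv2.imread("pics/top0.png"); P=np.load("top0.npy")
print("board z",np.nanmedian(P[340:360,150:400,2]))
hsv=cv2.cvtColor(img,cv2.COLOR_BGR2HSV)
for n,(u0,u1,v0,v1) in {"full":(405,475,205,312),"empty":(240,310,225,335)}.items():
    c=img[v0:v1,u0:u1]; Q=P[v0:v1,u0:u1]
    m=(hsv[v0:v1,u0:u1,2]<60).astype(np.uint8)
    k,lab,st,ce=cv2.connectedComponentsWithStats(m)
    for i in range(1,k):
        if st[i,4]<40: continue
        q=Q[lab==i]; q=q[~np.isnan(q[:,2])]
        print(n,"comp px",st[i]+[u0,v0,0,0,0],"mean",q.mean(0).round(1),"z pct",np.percentile(q[:,2],[5,50,95]).round(1))
        r=cv2.minAreaRect(q[:,:2].astype(np.float32)); print(r, cv2.boxPoints(r).round(0).tolist())
    cv2.imwrite(f"{n}c.png",cv2.resize(c,None,fx=5,fy=5,interpolation=2))
a=cv2.imread("fullc.png");b=cv2.imread("emptyc.png")
h=max(a.shape[0],b.shape[0]); o=np.zeros((h,a.shape[1]+b.shape[1],3),np.uint8)
o[:a.shape[0],:a.shape[1]]=a;o[:b.shape[0],a.shape[1]:]=b
cv2.imwrite("pics/crop0.png",o); print(o.shape)
```

```text
board z 12.4126215
full comp px [426 240  12  21  85] mean [ 567.9 -175.6   29.2] z pct [20.5 30.2 34.5]
((571.7411499023438, -176.07679748535156), (45.28958511352539, 12.296112060546875), 14.409185409545898) [[548.0, -176.0], [551.0, -188.0], [595.0, -176.0], [592.0, -164.0]]
full comp px [450 251  16  47 251] mean [ 526.3 -229.3   21.2] z pct [16.9 20.6 29.5]
((518.4698486328125, -230.7715606689453), (96.00428771972656, 20.98609161376953), 7.4423933029174805) [[470.0, -227.0], [472.0, -247.0], [567.0, -235.0], [565.0, -214.0]]
empty comp px [259 237  18  45 311] mean [553.1 173.5  27.4] z pct [18.2 29.  35.6]
((556.5211181640625, 172.2141876220703), (91.94975280761719, 31.877328872680664), 6.706958770751953) [[509.0, 183.0], [513.0, 151.0], [604.0, 162.0], [600.0, 193.0]]
empty comp px [273 237  20  40 229] mean [562.3 139.5  27.5] z pct [18.  29.  34.9]
((561.112548828125, 143.44992065429688), (87.67748260498047, 30.262256622314453), 12.08647346496582) [[515.0, 149.0], [521.0, 119.0], [607.0, 138.0], [601.0, 167.0]]
(550, 700, 3)
```

View pics/crop0.png

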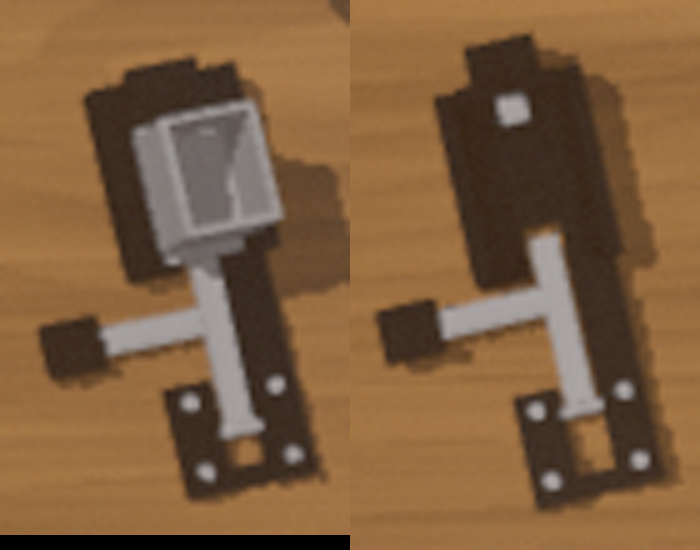

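The crop shows four screws on each landing. Full-shoe screws are centred near (453.3,290.6), empty-shoe screws near (287.6,312.2), and the rail corners and paddles are clear too. I'll cast these onto planes.

```bash
cat >> h.py <<'E'
def cast(im,uv,z):
    uv=np.atleast_2d(uv).astype(float); d=np.c_[(uv[:,0]-im["cx"])/im["fx"],(uv[:,1]-im["cy"])/im["fy"],np.ones(len(uv))]@att(im).T
    e=np.array(im["eye"],float); return (e+d*((z-e[2])/d[:,2])[:,None])
E
python3 - <<'E'
from h import *
im=get_image("top")
def c(o,l,z,ox=0): return cast(im,[((a-ox-2)/5+o[0],(b-2)/5+o[1]) for a,b in l],z)[:,:2].round(1)
F=(405,205);E=(240,225)
print("F screws",c(F,[(190,402),(276,385),(206,471),(293,454)],21).tolist())
print("E screws",c(E,[(536,411),(625,390),(551,481),(640,461)],21,350).tolist())
print("F rail left",c(F,[(85,95),(130,283)],32).tolist())
print("E rail BL FL BR",c(E,[(437,98),(483,290),(580,65),(620,252)],32,350).tolist())
print("E stop peg",c(E,[(513,110)],32,350).tolist())
print("F padd",c(F,[(40,330),(98,318),(106,362),(52,380)],25).tolist())
print("F cuptop",c(F,[(162,122),(248,99),(282,216),(197,238)],85).tolist())
w=get_image("wrist");print("wrist",w["eye"],w["attitude"],w["fx"])
E
```

```text
F screws [[496.2, -198.2], [502.8, -235.3], [466.8, -203.5], [473.4, -240.9]]
E screws [[456.4, 154.6], [464.5, 117.0], [427.1, 148.5], [434.7, 111.0]]
F rail left [[627.7, -157.2], [546.3, -172.6]]
E rail BL FL BR [[588.7, 195.0], [506.9, 175.8], [601.9, 134.3], [521.9, 118.1]]
E stop peg [[583.1, 162.8]]
F padd [[527.6, -134.8], [532.3, -159.8], [513.5, -162.3], [506.3, -138.9]]
F cuptop [[606.2, -177.5], [615.2, -213.3], [566.6, -224.6], [558.1, -189.4]]
wrist [168.80902151 604.95212856 384.58181232] [2.42403517 1.64348282 0.20358458] 352.6838986091731
```

```bash
cat >> h.py <<'E'
def togo(p,yaw_y=None):
    """shift (cm, present tool axes) to world point p; turn (deg about tool z) so tool y has world heading yaw_y deg"""
    o=get_obs(); A=R.from_rotvec(o["orientation"]).as_matrix()
    s=A.T@(np.array(p)-o["ee_pos"])/10
    t=None
    if yaw_y is not None:
        d=A.T@np.array([np.cos(np.radians(yaw_y)),np.sin(np.radians(yaw_y)),0]); t=(np.degrees(np.arctan2(-d[0],d[1]))+90)%180-90
    print("t",round(o["t"],2),"shift cm",s.round(3),"turn z",t,"F",o["ft_force"].round(1),"w",round(o["width"],1)); return s,t
E
python3 - <<'E'
from h import *
o=get_obs();print(R.from_rotvec(o["orientation"]).as_matrix().round(3))
w=get_image("wrist");A=R.from_rotvec(o["orientation"]).as_matrix()
print("cam in tool",A.T@(np.array(w["eye"])-o["ee_pos"]),"\n",(A.T@att(w)).round(3))
togo([545,-190,260],10.3)
im=get_image("top")
print("bottle base approx",cast(im,[(253,187)],20),"jar",cast(im,[(343,190)],20))
E
```

```text
[[-0.929  0.371 -0.   ]
 [ 0.371  0.929 -0.001]
 [ 0.    -0.001 -1.   ]]
cam in tool [  67.46893287   -0.34128168 -162.49633863] 
 [[ 0.001 -0.969 -0.246]
 [ 1.     0.     0.   ]
 [-0.    -0.246  0.969]]
t 0.25 shift cm [-57.663 -59.919  -3.728] turn z 57.9399248013396 F [-0.2  1.2 -0.2] w 88.1
bottle base approx [[716.65795527 204.79648975  20.        ]] jar [[707.09715807   8.8699233   20.        ]]
```

Emit:
{"method": "play_rows", "body": {
  "plan": "8.7 -2.88 -3 -0.19 0 0 0;8.7 -2.88 -3 -0.19 0 0 0;8.7 -2.88 -3 -0.19 0 0 0;8.7 -2.88 -3 -0.19 0 0 0;8.7 -2.88 -3 -0.19 0 0 0;8.7 -2.88 -3 -0.19 0 0 0;8.7 -2.88 -3 -0.19 0 0 0;8.7 -2.88 -3 -0.19 0 0 0;8.7 -2.88 -3 -0.19 0 0 0;8.7 -2.88 -3 -0.19 0 0 0;8.7 -2.88 -3 -0.19 0 0 0;8.7 -2.88 -3 -0.19 0 0 0;8.7 -2.88 -3 -0.19 0 0 0;8.7 -2.88 -3 -0.19 0 0 0;8.7 -2.88 -3 -0.19 0 0 0;8.7 -2.88 -3 -0.19 0 0 0;8.7 -2.88 -3 -0.19 0 0 0;8.7 -2.88 -3 -0.19 0 0 0;8.7 -2.88 -3 -0.19 0 0 0;8.7 -2.88 -3 -0.19 0 0 0"
}}

```text
t: 2.8
ee_pos: [544.6, -191.7, 260.8]
orientation: [0.593, 3.085, 0.0]
ft_force: [1.0, 0.7, 0.7]
width: 87.0
```

Emit:
{"method": "play_rows", "body": {
  "plan": "8.7 0 0 0 0 0 9.7;8.7 0 0 0 0 0 9.7;8.7 0 0 0 0 0 9.7;8.7 0 0 0 0 0 9.7;8.7 0 0 0 0 0 9.7;8.7 0 0 0 0 0 9.5;8.7 0 0 0 0 0 0;8.7 0 0 0 0 0 0"
}}

```text
t: 3.8
ee_pos: [544.2, -190.3, 260.7]
orientation: [-2.01, -2.414, 0.0]
ft_force: [1.0, 0.4, 0.6]
width: 87.2
```

Run:
```python
from h import *
togo([545,-190,260],10.3); w=get_image("wrist"); save(w,"w1.png"); np.savez("w1.npz",**{k:np.array(v) for k,v in w.items()})
print(get_obs()["ee_pos"],w["eye"],get_obs()["qpos"].round(2))
```

```text
t 3.8 shift cm [0.016 0.089 0.066] turn z 0.12415577691444923 F [1.  0.4 0.6] w 87.2
[ 544.15498735 -190.31871836  260.65168404] [ 531.30814266 -124.71516917  423.15730748] [-0.36  0.31  1.7  -0.    1.13 -0.54]
```

View pics/w1.png

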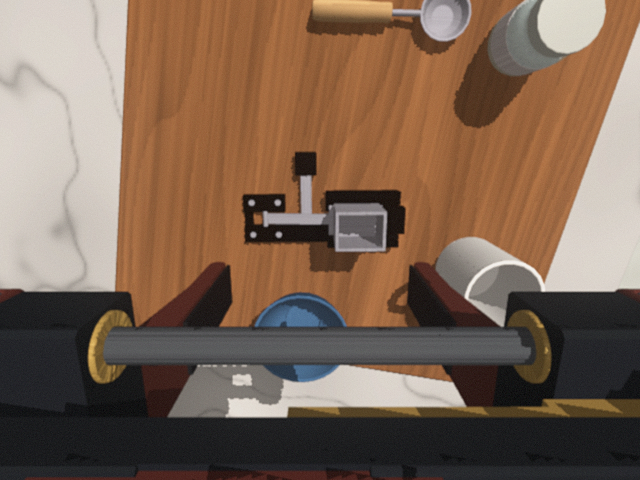

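The wrist view is aligned with the shoe: paddle at (306,163), screws at about (265,219), cup top centred near (360,230), and the rail's +y edge at row 191 from column 329 to 399.

Run:
```python
from h import *
w=dict(np.load("w1.npz"))
P=pts(w)
def c(l,z): return cast(w,l,z)[:,:2]
S=c([(251,203),(278,202),(253,235),(280,235)],21); print("screws",S.round(1).tolist(),S.mean(0))
print("rail L",c([(328,191),(399,191)],32).round(1).tolist(), "rail R",c([(399,247)],32).round(1))
g=cv2.cvtColor(w["pixels"],cv2.COLOR_RGB2HSV)
m=(g[:,:,2]<60).astype(np.uint8)
k,l,st,ce=cv2.connectedComponentsWithStats(m[145:182,285:325]);i=1+np.argmax(st[1:,4]);print("paddle",st[i],ce[i]+[285,145])
pc=ce[i]+[285,145];print(c([pc],25),"range z",P[int(pc[1]),int(pc[0])])
C=c([(333,210),(386,210),(386.5,250),(333,250.5)],85);print("cup",C.round(1).tolist(),C.mean(0))
# cup top by range
q=P[205:255,328:392].reshape(-1,3); t=q[(q[:,2]>80)&(q[:,2]<92)]; r=cv2.minAreaRect(t[:,:2].astype(np.float32)); print("cup rect",len(t),np.median(t[:,2]),r)
print("board",np.nanmedian(P[100:140,200:280,2]),"rail z",np.nanmedian(P[194:200,335:390,2]),"landing z",np.nanmedian(P[225:232,290:320,2]), "paddle",np.nanmedian(P[158:168,301:311,2]))
d=S[1]+S[3]-S[0]-S[2];print("yaw screws",np.degrees(np.arctan2(d[1],d[0])))
```

```text
screws [[466.0, -204.3], [496.4, -197.5], [473.5, -241.6], [504.7, -235.8]] [ 485.14988605 -219.79004268]
rail L [[550.1, -173.2], [627.6, -158.9]] rail R [[ 642.9 -222. ]]
paddle [ 10   7  21  24 468] [304.97863248 163.59188034]
[[ 519.60500182 -148.8056302 ]] range z [ 518.44991823 -148.32511001   25.70541466]
cup [[555.8, -184.0], [606.5, -174.6], [616.2, -214.1], [563.7, -224.4]] [ 585.5519747  -199.26534835]
cup rect 656 85.10358396708537 ((586.7271728515625, -199.5780792236328), (50.27516174316406, 40.42134094238281), 10.657876968383789)
board 12.332374980506643 rail z 31.657674539708523 landing z 20.475457780213304 paddle 25.341548933185152
yaw screws 11.508338509506839
```

```bash
python3 -c "
from h import *
togo([519.6,-148.8,32],10.7)"
```

```text
t 3.85 shift cm [ 4.526 -1.665 22.865] turn z -0.3101119704258224 F [ 0.1  0.  -0.3] w 87.3
```

Emit:
{"method": "play_rows", "body": {
  "plan": "0 1.13 -0.42 3 0 0 -0.3;0 1.13 -0.42 4 0 0 0;0 1.13 -0.42 4 0 0 0;0 1.13 -0.4 4 0 0 0;0 0 0 4 0 0 0;0 0 0 3 0 0 0;0 0 0 0.6 0 0 0;0 0 0 0 0 0 0;0 0 0 0 0 0 0"
}}

```text
t: 4.97
ee_pos: [520.6, -149.2, 36.0]
orientation: [2.006, 2.415, 0.001]
ft_force: [-0.3, -1.0, -0.1]
width: 1.6
```

```bash
python3 -c "
from h import *
togo([519.6,-148.8,25],10.7); print(get_obs()['ee_pos'])"
```

```text
t 4.97 shift cm [ 0.064 -0.095  1.096] turn z -0.1424622056704976 F [-0.3 -1.  -0.1] w 1.6
[ 520.63071748 -149.24682194   35.96361094]
```

Emit:
{"method": "play_rows", "body": {
  "plan": "0 0.06 -0.1 0.4 0 0 0;0 0 0 0.4 0 0 0;0 0 0 0.2 0 0 0;0 0 0 0 0 0 0"
}}

```text
t: 5.48
ee_pos: [518.6, -148.5, 24.7]
orientation: [2.008, 2.416, 0.0]
ft_force: [0.2, -0.4, 0.1]
width: 0.7
```

Emit:
{"method": "play_rows", "body": {
  "plan": "0 0 0 0.1 0 0 0;0 0 0 0.1 0 0 0;0 0 0 0 0 0 0"
}}

```text
t: 5.85
ee_pos: [518.6, -148.5, 22.6]
orientation: [2.008, 2.416, 0.0]
ft_force: [0.8, -0.0, 0.9]
width: 0.7
```

Emit:
{"method": "play_rows", "body": {
  "plan": "0 0 0 0.1 0 0 0;0 0 0 0 0 0 0"
}}

```text
t: 6.1
ee_pos: [518.7, -148.5, 21.7]
orientation: [2.008, 2.416, 0.0]
ft_force: [0.6, 0.7, 2.5]
width: 0.4
```

Emit:
{"method": "play_rows", "body": {
  "plan": "0 0 0 0.05 0 0 0;0 0 0 0 0 0 0"
}}

```text
t: 6.35
ee_pos: [518.7, -148.5, 21.4]
orientation: [2.008, 2.416, 0.0]
ft_force: [-0.2, 0.1, 5.4]
width: 0.4
```

Force is rising: 5.4 N at z=21.4, near the stop. I'll go a little further, then check the cup from the top camera.

Emit:
{"method": "play_rows", "body": {
  "plan": "0 0 0 0.05 0 0 0;0 0 0 0 0 0 0;0 0 0 0 0 0 0"
}}

```text
t: 6.72
ee_pos: [518.8, -148.5, 21.1]
orientation: [2.008, 2.416, 0.0]
ft_force: [-0.9, 1.1, 7.1]
width: 0.6
```

```bash
cat >> h.py <<'E'
def cuprect(n,lo=80,hi=92,box=None):
    im=get_image(n);P=pts(im)
    q=P.reshape(-1,3); b=box
    t=q[(q[:,2]>lo)&(q[:,2]<hi)&(q[:,0]>b[0])&(q[:,0]<b[1])&(q[:,1]>b[2])&(q[:,1]<b[3])]
    print(n,len(t),np.median(t[:,2]),cv2.minAreaRect(t[:,:2].astype(np.float32))); return im
E
python3 -c "
from h import *
save(cuprect('wrist',box=(510,640,-240,-165)),'w2.png')
"
```

```text
wrist 0 nan ((0.0, 0.0), (0.0, 0.0), 0.0)
  return _methods._mean(a, axis=axis, dtype=dtype,
  ret = ret.dtype.type(ret / rcount)
```

View pics/w2.png

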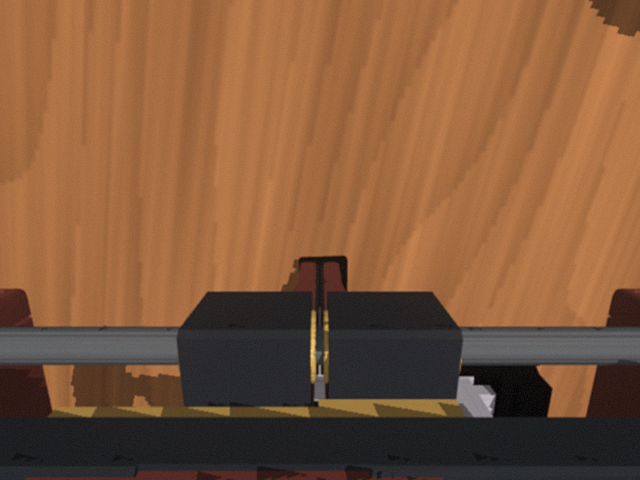

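Emit:
{"method": "play_rows", "body": {
  "plan": "0 0 0 0 0 0 0;0 0 0 0 0 0 0;0 0 0 -3 0 0 0;0 0 0 -5 0 0 0;4 0 0 -5 0 0 0;8 -2 1 -5 0 0 0;8.7 -2 1 -3 0 0 0;8.7 0 0 0 0 0 0;8.7 0 0 0 0 0 0"
}}

```text
t: 7.9
ee_pos: [544.1, -183.5, 229.0]
orientation: [-2.006, -2.414, 0.001]
ft_force: [-0.2, 0.3, 0.1]
width: 46.9
```

```bash
python3 -c "
from h import *
cuprect('wrist',box=(510,650,-240,-165))
togo([0,0,0],10.7);print(get_obs()['ee_pos'])
"
```

```text
wrist 748 85.13297897292168 ((576.1404418945312, -201.7064666748047), (50.14203643798828, 40.705352783203125), 10.951118469238281)
t 7.95 shift cm [ 27.924 -50.036  23.089] turn z -0.1538947672469817 F [-0.8  0.2  0.1] w 51.0
[ 543.84725686 -183.25826963  228.66545996]
```

```bash
python3 -c "
from h import *
togo([576.1,-201.7,46],10.8)
"
```

```text
t 7.95 shift cm [-2.44   2.894 18.252] turn z -0.2538951070581277 F [-0.8  0.2  0.1] w 51.0
```

Emit:
{"method": "play_rows", "body": {
  "plan": "8.7 -1.22 1.45 1 0 0 -0.25;8.7 -1.22 1.45 3 0 0 0;8.7 0 0 4 0 0 0;8.7 0 0 0 0 0 0;8.7 0 0 0 0 0 0"
}}

```text
t: 8.57
ee_pos: [578.3, -202.4, 150.8]
orientation: [-2.002, -2.42, 0.0]
ft_force: [-0.4, -0.2, 0.7]
width: 87.0
```

```bash
python3 -c "
from h import *
togo([576.1,-201.7,46],10.8)
"
```

```text
t 8.57 shift cm [ 0.103 -0.195 10.477] turn z 0.010643549728740709 F [-0.4 -0.2  0.7] w 87.0
```

Emit:
{"method": "play_rows", "body": {
  "plan": "8.7 0.1 -0.2 3 0 0 0;8.7 0 0 4 0 0 0;8.7 0 0 2.5 0 0 0;8.7 0 0 0.9 0 0 0;8.7 0 0 0 0 0 0;8.7 0 0 0 0 0 0"
}}

```text
t: 9.32
ee_pos: [577.5, -202.5, 48.3]
orientation: [2.001, 2.419, 0.001]
ft_force: [0.5, -0.3, -0.6]
width: 87.1
```

Emit:
{"method": "play_rows", "body": {
  "plan": "4.5 0 0 0 0 0 0;4.5 0 0 0 0 0 0;4.5 0 0 0 0 0 0;4.5 0 0 0 0 0 0;4.5 0 0 0 0 0 0;4.5 0 0 0 0 0 0"
}}

```text
t: 10.07
ee_pos: [576.4, -202.2, 46.7]
orientation: [-2.003, -2.42, 0.0]
ft_force: [-0.9, -0.1, 0.8]
width: 49.5
```

Emit:
{"method": "play_rows", "body": {
  "plan": "4.5 0 -0.5 0 0 0 0;4.5 0 -0.5 0 0 0 0;4.5 0 -0.5 0 0 0 0;4.5 0 0 0 0 0 0"
}}

```text
t: 10.58
ee_pos: [560.9, -205.1, 46.7]
orientation: [-2.003, -2.42, 0.001]
ft_force: [-1.2, -0.1, 2.2]
width: 50.0
```

Emit:
{"method": "play_rows", "body": {
  "plan": "4.5 0 -0.7 0 0 0 0;4.5 0 -0.7 0 0 0 0;4.5 0 -0.7 0 0 0 0;4.5 0 0 0 0 0 0"
}}

```text
t: 11.08
ee_pos: [540.1, -209.0, 46.7]
orientation: [-2.003, -2.419, 0.001]
ft_force: [-0.5, -0.6, 3.2]
width: 49.9
```

Emit:
{"method": "play_rows", "body": {
  "plan": "4.5 0 -0.9 0 0 0 0;4.5 0 -0.9 0 0 0 0;4.5 0 -0.9 0 0 0 0;4.5 0 -0.3 0 0 0 0;4.5 0 0 0 0 0 0"
}}

```text
t: 11.7
ee_pos: [510.9, -214.6, 46.7]
orientation: [-2.002, -2.42, 0.001]
ft_force: [-1.7, -0.6, 3.1]
width: 49.7
```

```bash
python3 -c "
from h import *
togo([505,150,240],12)
"
```

```text
t 11.7 shift cm [ 35.932   6.22  -19.321] turn z -1.2215983638467378 F [-1.7 -0.6  3.1] w 49.7
```

Emit:
{"method": "play_rows", "body": {
  "plan": "4.5 0 0 -0.5 0 0 0;4.5 0 0 -2 0 0 0;4.5 0 0 -3 0 0 0;4.5 0 0 -4 0 0 0;4.5 0 0 -4 0 0 0;4.5 0 0 -4 0 0 0;4.5 0 0 -2 0 0 0;4.5 0 0 0 0 0 0"
}}

```text
t: 12.7
ee_pos: [512.4, -214.7, 243.1]
orientation: [2.001, 2.418, 0.001]
ft_force: [0.2, -1.2, -1.8]
width: 49.9
```

Emit:
{"method": "play_rows", "body": {
  "plan": "4.5 2 0.3 0 0 0 0;4.5 3.2 0.6 0 0 0 0;4.5 3.2 0.6 0 0 0 0;4.5 3.2 0.6 0 0 0 0;4.5 3.2 0.6 0 0 0 0;4.5 3.2 0.6 0 0 0 0;4.5 3.2 0.6 0 0 0 0;4.5 3.2 0.6 0 0 0 0;4.5 3.2 0.6 0 0 0 0;4.5 3.2 0.6 0 0 0 0;4.5 3.2 0.5 0 0 0 0;4.5 1.5 0 0 0 0 0;4.5 0.4 0 0 0 0 -1.2;4.5 0 0 0 0 0 0;4.5 0 0 0 0 0 0"
}}

```text
t: 14.58
ee_pos: [505.3, 149.0, 241.6]
orientation: [1.978, 2.44, -0.0]
ft_force: [0.6, 0.2, -1.5]
width: 49.9
```

```bash
python3 -c "
from h import *
togo([505,150,240],12)
w=get_image('wrist'); save(w,'w3.png'); np.savez('w3.npz',**{k:np.array(v) for k,v in w.items()}); print(get_obs()['ee_pos'])
"
```

```text
t 14.57 shift cm [ 0.107 -0.005  0.162] turn z -0.06761884688833675 F [ 0.6  0.2 -1.5] w 49.9
[505.33190469 148.9370223  241.66803452]
```

View pics/w3.png

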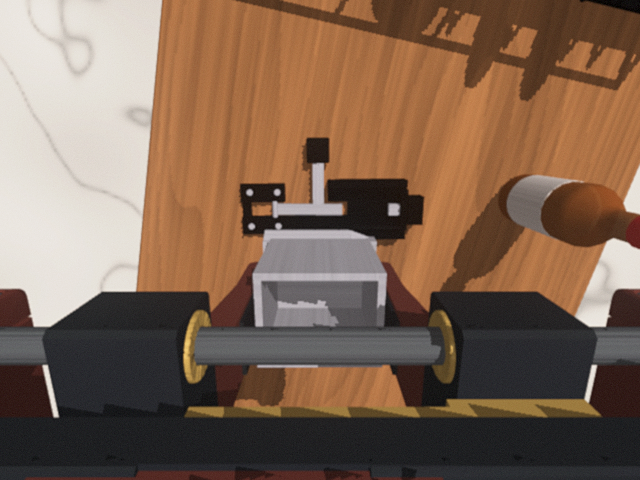

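The wrist view shows the cup in hand, with its nose plate towards the right. On the empty shoe, the screws are near (264,209), the paddle is at (318,150), and the rail block spans columns 328-407 and rows 180-238.

```bash
cat > m.py <<'E'
from h import *
def refine(w,l):
    g=cv2.cvtColor(w["pixels"],cv2.COLOR_RGB2GRAY).astype(float); o=[]
    for u,v in l:
        p=g[v-4:v+5,u-4:u+5]; q=np.clip(p-90,0,None); yy,xx=np.mgrid[-4:5,-4:5]; o.append((u+(q*xx).sum()/q.sum(),v+(q*yy).sum()/q.sum()))
    return np.array(o)
for f,sc,pb,rb in (("w1.npz",[(251,203),(278,202),(253,235),(280,235)],(285,145,325,182),(336,390,180,200)),("w3.npz",[(249,192),(277,192),(251,226),(279,226)],(300,130,335,162),(334,402,170,190))):
    w=dict(np.load(f)); s=refine(w,sc); S=cast(w,s,20.5)[:,:2]; m=S.mean(0)
    d=S[1]+S[3]-S[0]-S[2]; e=S[0]+S[1]-S[2]-S[3]
    a1=np.arctan2(d[1],d[0]); a2=np.arctan2(-e[0],e[1])
    V=cv2.cvtColor(w["pixels"],cv2.COLOR_RGB2GRAY)
    k,l,st,ce=cv2.connectedComponentsWithStats((V[pb[1]:pb[3],pb[0]:pb[2]]<50).astype(np.uint8)); i=1+np.argmax(st[1:,4])
    p=cast(w,[ce[i]+pb[:2]],25.3)[0,:2]
    # rail left top edge, sub-pixel by column
    E=[]
    for u in range(rb[0],rb[1]):
        c=V[rb[2]:rb[3],u].astype(float); j=np.argmax(c<70); E.append((u,rb[2]+j-1+(c[j-1]-70)/max(c[j-1]-c[j],1)))
    L=cast(w,E,32)[:,:2]; vx,vy,x0,y0=cv2.fitLine(L.astype(np.float32),cv2.DIST_HUBER,0,.01,.01).ravel(); a3=np.arctan2(vy*np.sign(vx),abs(vx))
    print(f,"screw mean",m.round(1),"yaws",np.degrees([a1,a2,a3]).round(2),"paddle",p.round(1))
    a=a3; n=np.array([-np.sin(a),np.cos(a)]); print(" rail line y-offset, at screws:",(np.array([x0,y0])-m)@n," paddle:",(p-m)@n, "paddle x from screws",(p-m)@[np.cos(a),np.sin(a)])
    b=np.arctan2(*(p-m)[::-1])-np.arctan2(63.,47.6); print(" yaw by paddle-screws",np.degrees(b))
E
python3 m.py
```

```text
w1.npz screw mean [ 484.4 -219.5] yaws [10.66 10.71 10.62] paddle [ 519.3 -148.5]
 rail line y-offset, at screws: 34.77844839929705  paddle: 63.418792503992925 paddle x from screws 47.46039865447331
 yaw by paddle-screws 10.884317521645311
w3.npz screw mean [445.4 132.6] yaws [11.39 12.57 12.41] paddle [489.8 207.7]
 rail line y-offset, at screws: 33.990806288234715  paddle: 63.83203588111954 paddle x from screws 59.432518315878006
 yaw by paddle-screws 6.52245423652799
```

```bash
python3 -c "
from h import *
togo([473.1,138.8,60],12.3)
"
```

```text
t 14.62 shift cm [-0.323 -3.362 18.167] turn z -0.37655558459417193 F [-0.4  0.7 -2.1] w 50.0
```

Emit:
{"method": "play_rows", "body": {
  "plan": "4.5 -0.16 -1.6 1 0 0 -0.4;4.5 -0.16 -1.76 3 0 0 0;4.5 0 0 4 0 0 0;4.5 0 0 4 0 0 0;4.5 0 0 4 0 0 0;4.5 0 0 2 0 0 0;4.5 0 0 0 0 0 0;4.5 0 0 0 0 0 0;4.5 0 0 0 0 0 0"
}}

```text
t: 15.75
ee_pos: [474.0, 139.6, 62.8]
orientation: [1.968, 2.447, 0.003]
ft_force: [0.1, -0.6, -0.6]
width: 50.0
```

```bash
python3 -c "
from h import *
togo([473.1,138.8,47],12.3)
w=get_image('wrist'); save(w,'w4.png'); np.savez('w4.npz',**{k:np.array(v) for k,v in w.items()})
"
```

```text
t 15.75 shift cm [-0.06  -0.113  1.583] turn z 0.07730169289067135 F [ 0.1 -0.6 -0.6] w 50.0
```

View pics/w4.png

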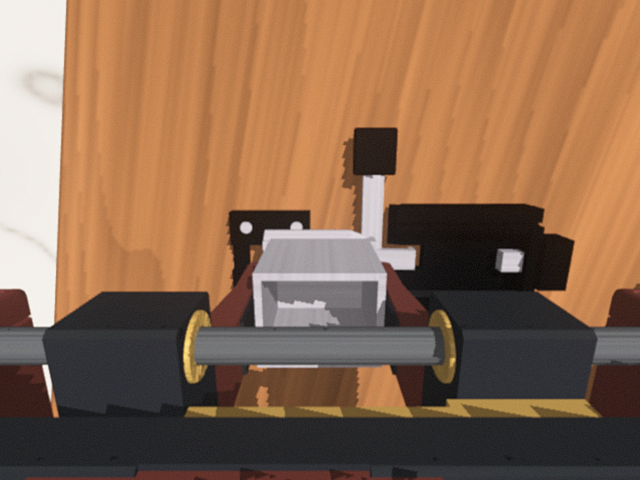

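The cup hangs over the landing, behind the mouth and aligned with the rails. Rail edge at row 205, stop peg at (509,260).

Emit:
{"method": "play_rows", "body": {
  "plan": "4.5 -0.06 -0.1 0.5 0 0 0;4.5 0 0 0.5 0 0 0;4.5 0 0 0.2 0 0 0;4.5 0 0 0 0 0 0"
}}

```text
t: 16.3
ee_pos: [472.1, 138.7, 49.4]
orientation: [-1.969, -2.448, 0.001]
ft_force: [-0.8, -0.1, -0.9]
width: 50.0
```

Emit:
{"method": "play_rows", "body": {
  "plan": "4.5 0 0 0.1 0 0 0;4.5 0 0 0.1 0 0 0;4.5 0 0 0 0 0 0;4.5 0 0 0 0 0 0"
}}

```text
t: 16.8
ee_pos: [472.3, 138.7, 47.7]
orientation: [1.969, 2.448, 0.0]
ft_force: [-0.3, -0.5, -0.4]
width: 49.9
```

Emit:
{"method": "play_rows", "body": {
  "plan": "4.5 0 0 0.05 0 0 0;4.5 0 0.5 0 0 0 0;4.5 0 0.5 0 0 0 0;4.5 0 0.5 0 0 0 0;4.5 0 0.5 0 0 0 0;4.5 0 0 0 0 0 0"
}}

```text
t: 17.55
ee_pos: [492.5, 143.2, 47.2]
orientation: [1.968, 2.448, 0.001]
ft_force: [0.2, -0.0, -0.8]
width: 49.8
```

Emit:
{"method": "play_rows", "body": {
  "plan": "4.5 0 0.4 0 0 0 0;4.5 0 0.4 0 0 0 0;4.5 0 0.4 0 0 0 0;4.5 0 0 0 0 0 0"
}}

```text
t: 18.05
ee_pos: [504.0, 145.7, 47.2]
orientation: [1.969, 2.448, 0.001]
ft_force: [0.2, 0.5, -1.2]
width: 49.8
```

Emit:
{"method": "play_rows", "body": {
  "plan": "4.5 0 0.3 0 0 0 0;4.5 0 0.3 0 0 0 0;4.5 0 0.3 0 0 0 0;4.5 0 0 0 0 0 0"
}}

```text
t: 18.55
ee_pos: [512.7, 147.6, 47.2]
orientation: [1.969, 2.448, 0.001]
ft_force: [-0.2, 0.7, -1.0]
width: 50.1
```

Emit:
{"method": "play_rows", "body": {
  "plan": "4.5 0 0.3 0 0 0 0;4.5 0 0.3 0 0 0 0;4.5 0 0 0 0 0 0"
}}

```text
t: 18.92
ee_pos: [518.6, 148.9, 47.2]
orientation: [1.969, 2.448, 0.001]
ft_force: [0.6, -0.2, -1.0]
width: 49.9
```

Emit:
{"method": "play_rows", "body": {
  "plan": "4.5 0 0.2 0 0 0 0;4.5 0 0.2 0 0 0 0;4.5 0 0 0 0 0 0"
}}

```text
t: 19.3
ee_pos: [522.4, 149.7, 47.2]
orientation: [1.969, 2.448, 0.001]
ft_force: [-0.8, -0.6, -0.5]
width: 49.9
```

Emit:
{"method": "play_rows", "body": {
  "plan": "4.5 0 0.2 0 0 0 0;4.5 0 0.2 0 0 0 0;4.5 0 0.2 0 0 0 0;4.5 0 0 0 0 0 0"
}}

```text
t: 19.8
ee_pos: [528.3, 151.0, 47.2]
orientation: [1.969, 2.448, 0.001]
ft_force: [1.2, -0.5, -0.8]
width: 49.8
```

Emit:
{"method": "play_rows", "body": {
  "plan": "4.5 0 0.2 0 0 0 0;4.5 0 0.2 0 0 0 0;4.5 0 0.2 0 0 0 0;4.5 0 0 0 0 0 0"
}}

```text
t: 20.3
ee_pos: [534.1, 152.3, 47.2]
orientation: [1.969, 2.448, 0.001]
ft_force: [0.4, 0.4, -0.7]
width: 49.6
```

Emit:
{"method": "play_rows", "body": {
  "plan": "4.5 0 0.2 0 0 0 0;4.5 0 0.2 0 0 0 0;4.5 0 0 0 0 0 0"
}}

```text
t: 20.68
ee_pos: [538.0, 153.2, 47.2]
orientation: [1.969, 2.448, 0.001]
ft_force: [0.3, -0.4, -1.0]
width: 49.7
```

Emit:
{"method": "play_rows", "body": {
  "plan": "4.5 0 0.2 0 0 0 0;4.5 0 0.2 0 0 0 0;4.5 0 0.2 0 0 0 0;4.5 0 0 0 0 0 0"
}}

```text
t: 21.18
ee_pos: [543.9, 154.5, 47.2]
orientation: [1.969, 2.448, 0.001]
ft_force: [0.1, 0.3, -1.1]
width: 49.7
```

Emit:
{"method": "play_rows", "body": {
  "plan": "4.5 0 0.2 0 0 0 0;4.5 0 0.2 0 0 0 0;4.5 0 0 0 0 0 0"
}}

```text
t: 21.55
ee_pos: [547.8, 155.3, 47.2]
orientation: [1.969, 2.448, 0.001]
ft_force: [-0.1, 0.4, -0.9]
width: 49.4
```

Emit:
{"method": "play_rows", "body": {
  "plan": "4.5 0 0.2 0 0 0 0;4.5 0 0.2 0 0 0 0;4.5 0 0 0 0 0 0"
}}

```text
t: 21.92
ee_pos: [550.4, 155.8, 46.8]
orientation: [-1.968, -2.447, 0.003]
ft_force: [-4.3, -0.7, -0.7]
width: 50.3
```

Emit:
{"method": "play_rows", "body": {
  "plan": "4.5 0 0.1 0 0 0 0;4.5 0 0.1 0 0 0 0;4.5 0 0.1 0 0 0 0;4.5 0 0 0 0 0 0"
}}

```text
t: 22.42
ee_pos: [554.0, 156.7, 46.9]
orientation: [-1.969, -2.448, 0.001]
ft_force: [-3.8, -0.6, -2.2]
width: 49.8
```

Emit:
{"method": "play_rows", "body": {
  "plan": "4.5 0 0.1 0 0 0 0;4.5 0 0.1 0 0 0 0;4.5 0 0 0 0 0 0"
}}

```text
t: 22.8
ee_pos: [556.1, 157.1, 47.0]
orientation: [-1.969, -2.448, 0.001]
ft_force: [-5.0, -1.5, -2.8]
width: 50.1
```

Emit:
{"method": "play_rows", "body": {
  "plan": "4.5 0 0.1 0 0 0 0;4.5 0 0.1 0 0 0 0;4.5 0 0 0 0 0 0"
}}

```text
t: 23.18
ee_pos: [558.0, 157.5, 47.0]
orientation: [-1.969, -2.448, 0.001]
ft_force: [-5.6, -1.5, -2.5]
width: 49.7
```

Emit:
{"method": "play_rows", "body": {
  "plan": "4.5 0 0.1 0 0 0 0;4.5 0 0 0 0 0 0"
}}

```text
t: 23.42
ee_pos: [558.8, 157.7, 47.0]
orientation: [-1.968, -2.448, 0.001]
ft_force: [-5.4, -2.1, -2.1]
width: 49.8
```

Emit:
{"method": "play_rows", "body": {
  "plan": "4.5 0 0.1 0 0 0 0;4.5 0 0 0 0 0 0"
}}

```text
t: 23.68
ee_pos: [559.8, 158.0, 47.0]
orientation: [-1.968, -2.448, 0.001]
ft_force: [-4.8, -1.6, -1.0]
width: 50.0
```

Emit:
{"method": "play_rows", "body": {
  "plan": "4.5 0 0.07 0 0 0 0;4.5 0 0 0 0 0 0"
}}

```text
t: 23.92
ee_pos: [560.5, 158.1, 47.0]
orientation: [-1.968, -2.448, 0.001]
ft_force: [-5.6, -1.7, -1.8]
width: 49.8
```

Emit:
{"method": "play_rows", "body": {
  "plan": "4.5 0 0.07 0 0 0 0;4.5 0 0 0 0 0 0"
}}

```text
t: 24.18
ee_pos: [561.1, 158.2, 47.0]
orientation: [-1.968, -2.448, 0.001]
ft_force: [-5.7, -1.1, -1.6]
width: 49.7
```

Emit:
{"method": "play_rows", "body": {
  "plan": "4.5 0 0.05 0 0 0 0;4.5 0 0 0 0 0 0"
}}

```text
t: 24.42
ee_pos: [561.2, 158.2, 47.0]
orientation: [-1.968, -2.447, 0.002]
ft_force: [-5.3, -0.9, -1.4]
width: 50.5
```

Emit:
{"method": "play_rows", "body": {
  "plan": "4.5 0 0.05 0 0 0 0;4.5 0 0 0 0 0 0"
}}

```text
t: 24.68
ee_pos: [561.2, 158.3, 47.0]
orientation: [-1.968, -2.447, 0.003]
ft_force: [-7.7, -1.5, -0.1]
width: 49.7
```

Emit:
{"method": "play_rows", "body": {
  "plan": "4.5 0 0.05 0 0 0 0;4.5 0 0 0 0 0 0"
}}

```text
t: 24.92
ee_pos: [561.3, 158.3, 47.0]
orientation: [-1.967, -2.447, 0.004]
ft_force: [-9.0, -1.8, 1.1]
width: 49.8
```

Position has stalled at x=561.3 while the force rises, so the cup is at the end stop, about 12 mm after plunger contact. One more light push to about 12 N.

Emit:
{"method": "play_rows", "body": {
  "plan": "4.5 0 0.05 0 0 0 0;4.5 0 0.05 0 0 0 0;4.5 0 0 0 0 0 0;4.5 0 0 0 0 0 0"
}}

```text
t: 25.42
ee_pos: [561.4, 158.3, 46.9]
orientation: [-1.967, -2.446, 0.007]
ft_force: [-12.4, -1.8, 4.2]
width: 49.6
```

```bash
python3 -c "
from h import *
w=get_image('wrist'); save(w,'w5.png'); P=pts(w); V=cv2.cvtColor(w['pixels'],cv2.COLOR_RGB2GRAY)
m=(V<50)&(abs(P[...,0]-489.8)<16)&(abs(P[...,1]-207.7)<16); print(m.sum(),np.nanmedian(P[m],0))
"
```

```text
2347 [490.80580982 207.69680856  25.40479687]
```

View pics/w5.png

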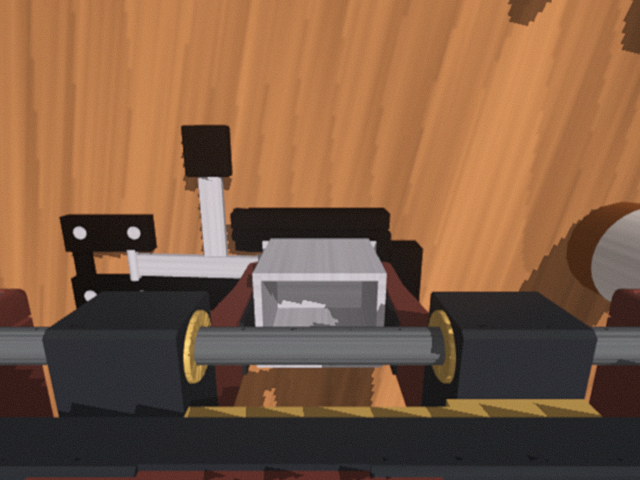

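The paddle is back up at z=25.4, so the catch has clicked. I'll unload, then tug gently to test the lock.

Emit:
{"method": "play_rows", "body": {
  "plan": "4.5 0 -0.1 0 0 0 0;4.5 0 -0.1 0 0 0 0;4.5 0 -0.1 0 0 0 0;4.5 0 -0.1 0 0 0 0;4.5 0 0 0 0 0 0"
}}

```text
t: 26.1
ee_pos: [559.5, 157.8, 46.9]
orientation: [-1.968, -2.448, 0.002]
ft_force: [-5.2, -0.6, -3.3]
width: 49.6
```

Emit:
{"method": "play_rows", "body": {
  "plan": "4.5 0 -0.07 0 0 0 0;4.5 0 -0.07 0 0 0 0;4.5 0 0 0 0 0 0"
}}

```text
t: 26.48
ee_pos: [559.2, 157.8, 47.3]
orientation: [1.968, 2.448, 0.001]
ft_force: [-1.8, -1.5, -5.3]
width: 49.9
```

The cup stopped 2 mm back from the stop while I pulled further, so the catch is holding it. Releasing.

Emit:
{"method": "play_rows", "body": {
  "plan": "8.7 0 0 0 0 0 0;8.7 0 0 0 0 0 0;8.7 0 0 0 0 0 0;8.7 0 0 0 0 0 0;8.7 0 0 0 0 0 0;8.7 0 0 -1 0 0 0;8.7 0 0 -3 0 0 0;8.7 0 0 -5 0 0 0;8.7 0 0 -5 0 0 0;8.7 0 0 -5 0 0 0;8.7 -1 -1 -2 0 0 0;8.7 -2 -2 0 0 0 0;8.7 0 0 0 0 0 0;8.7 0 0 0 0 0 0"
}}

```text
t: 28.22
ee_pos: [536.2, 122.3, 257.5]
orientation: [1.969, 2.448, 0.001]
ft_force: [0.8, -0.7, 0.1]
width: 87.0
```

```bash
python3 -c "
from h import *
w=cuprect('wrist',box=(500,640,110,190)); save(w,'w6.png'); P=pts(w); V=cv2.cvtColor(w['pixels'],cv2.COLOR_RGB2GRAY)
m=(V<50)&(abs(P[...,0]-489.8)<16)&(abs(P[...,1]-207.7)<16); print('paddle',m.sum(),np.nanmedian(P[m],0)); print(get_obs()['ft_force'])
save(get_image('top'),'top9.png')
"
```

```text
wrist 665 85.55044327789687 ((557.9680786132812, 158.1666259765625), (50.07381820678711, 39.8588752746582), 12.463098526000977)
paddle 525 [489.81698648 207.00145037  25.08615134]
[ 0.15693244 -0.03124301  0.46856903]
```

View pics/w6.png

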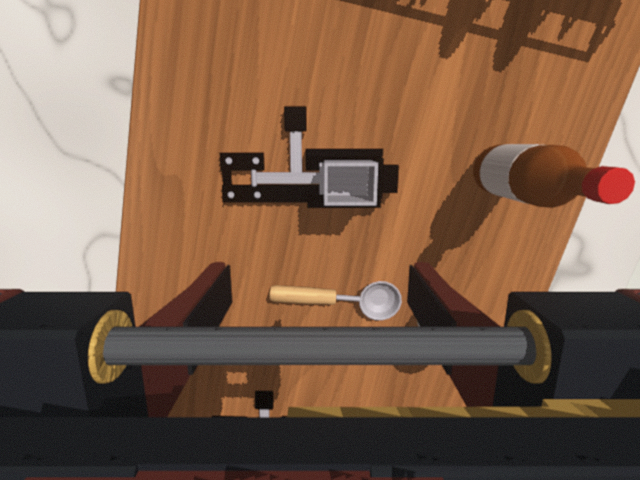

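The cup sits in the rails at (349,184) with its paddle up at (295,118). The spoon and bottle are undisturbed. Handing in.

```bash
python3 -c "
from h import *
print(close_job())"
```

```text
the job is handed in; nothing more can be done
None
```

The spoon cup is now locked in the second shoe, and the job is handed in with the gripper open and clear. The robot's clock read about 28 s of the 64 s allowed.

- **Release:** I pressed the full shoe's paddle down to its stop, reading about 7 N. The cup sprang out by about 11 mm.
- **Transfer:** I gripped the cup across its length, drew it about 67 mm back along the rails and lifted it onto the empty shoe's landing. I then slid it in by feel. The plunger read 4 to 6 N, and the end stop came about 12 mm later; I pushed to about 12.5 N there.
- **Lock:** The new shoe's paddle was back up, at z of about 25 mm. When I eased off, the cup came back 2 mm and then held while I pulled a little further. After letting go it sits at about x=15 of the shoe, near the x=16 that this shoe's paddle position suggested. The wrist force reads about zero.
- **Other things:** In the last wrist view the spoon and bottle look undisturbed. I did not check the rest again at the end.

No check failed. The first overhead view put the cup about 7 mm off in y, so I worked from the closer wrist-camera measurements instead.

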